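# Stow the wash roller in the top of its rack

### The arm

A 7-joint arm with a two-finger parallel gripper is mounted at the origin on the work surface. World frame = base frame: x ahead of the robot, y to its left, z up, the work surface at z = 0. Lengths are in m, angles in rad, forces in N, time in s.
With the tool pointing down it reaches from about 0.425 to 0.875 m from the base axis. Payload 4.7 kg.
Tool frame: the origin (TCP) lies midway between the tips of the shut fingers; the grasp point (between the pads) lies 19 mm behind it; z points along the fingers, y is the line along which they close (so a half turn about z gives the same grasp; the last joint's range is limited). The gripper opens to 87 mm and grips with 3 to 60 N. Pads are 19 mm wide; open, the fingers measure 117 mm over their backs; the gripper's body (75 mm by 190 mm) begins 51 mm behind the grasp point.
Start: joints at [-1.235, 0.321, -0.07, 1.45, 0.023, 1.371, -0.057], TCP at [0.206, 0.617, 0.198] pointing down, gripper open.
Joint ranges: [-2.86, 2.86], [-0.3, 2.09], [-1.38, 1.24], [0.06, 2.45], [-1.56, 4.7], [0.09, 2.05], [-2.69, 2.69]. Speed limits (rad/s): [2.57, 2.57, 3.14, 3.14, 3.14, 3.14, 3.14].

### API

Orientations are given as a rotation vector (axis times angle).
In Python, from bench import env gives the robot as it stands. The module is installed in compiled form; this text tells all that it offers.
- The arm moves only by the shell command python3 -m creep 'ROWS'. ROWS is JSON, one flat list of numbers, 5 for each row, row after row: the finger opening in cm, from 0 to 8.7, then the shift along the tool's x, y, z in cm, then the turn about the tool's z in degrees. In form: [gripper, dx, dy, dz, yaw, gripper, dx, dy, dz, yaw, ...]. A call has 1 to 20 rows; each row is the pose to reach, as a shift and turn from the pose commanded when the call began, along the tool's axes at that moment; what a row does not reach only later rows make up. A row lasts 1/10 s, in which the tool goes at most 50 mm and 8.59 degrees, less where a joint would pass 70% of its speed; a pose out of reach is approached as far as the arm can. A call with a gripper value outside its range is refused whole. The fingers move at their own pace and stop on an object; the grip force is fixed at half the most. Time passes only in rows, so rows that repeat a pose let the fingers close. It gives the time, the measured TCP pose, the force, the opening and the grip force at its end, in the units of the state.
- env.observe(): the state, without advancing time (a new reading comes with each control period).
- env.capture(name): name is "scene" or "top" or "wrist"; returns the picture (480x640x3 uint8, red, green, blue); there is no depth.
- env.camera_model(name): a dict with "fovy" (degrees; the focal length in pixels is half the picture's height over the tangent of half this angle, whatever the lens; pixels are square), "cx", "cy" (the principal point, pixels), "extrinsics" (4x4, takes a point from camera to world coordinates). Camera axes: x right, y up, looking along -z (the intrinsics and any distortion apply to the point x, -y, -z); pixel columns grow to the right and rows downward; lengths in m; the calibration is good to about 2 mm. A picture is of the moment at which its call begins: read the wrist's pose just before it. camera_model takes no time and is no camera call; for the wrist camera it gives the pose at the moment of the call.
- env.hand_in(): hands the job in; it is judged then, once.
The state is a dict: "t": time; "q": joint angles; "joint_velocities": joint speeds; "joint_efforts": joint torques, N m; "tool_pos": TCP position; "tcp_rot": TCP orientation; "force": force on the tool from outside, world axes, zero at the start; "torque": the same for the moment, N m; "opening": finger opening in m; "grasp_force": force on a finger pad.
Only numpy, scipy, OpenCV 4.12 (cv2) and the standard library are available. Lean on these libraries where they do the work, as an engineer would, in place of code of your own. Each camera call takes 0.05 s, during which the arm holds its last target. There are 200 camera calls.

### The job

With the fingertips, slowly push the orange roller up the sloping rack, over the crest and into the trough at the top until it lies against the red stop, keeping a finger behind it so that it never runs free on the slope. Do not lift it off the rack, do not disturb the tools and the jar around it, and leave it lying there with the robot clear.

Things in the scene. Friction and masses are not known exactly. Their poses are not given: they have to be found in the camera images.
- rack: Fixed aluminium rack on the shelf, 136 mm wide, 215 mm long; place and heading vary. Origin: on the shelf, mid-width, straight below the roller's centre at the foot of the slope. x: horizontal, up the slope to the red stop; y: left across; z up. The flat deck rises at 8 degrees, from 25 mm above the shelf at x = 3.5 mm. Side guides stand 8 mm above the deck, inner faces at y = +/-64 mm.
- crest (a point): Top of the slope, mid-width, on the deck: x = 132 mm, z = 43 mm in the rack's frame. Beyond it the deck dips at 12 degrees as a short trough ending at the stop. The roller's centre is 68 mm above the shelf as it passes over.
- stop (a point): Top edge of the upright red stop plate, mid-width, on the face that the roller meets: x = 182 mm, z = 72 mm in the rack's frame.
- foot_bar (a point): Top of the fixed steel bar, 8 mm diameter, that lies on the deck across the foot and keeps the roller from rolling off: x = -17 mm, z = 30 mm in the rack's frame.
- roller: Loose orange plastic cylinder, black bands and ends, 50 mm diameter, 120 mm long, about 0.25 kg (varies). Origin at its centre; its y is its length (x, z turn as it rolls). Starts across the rack on the foot bar, centre at x = 0, z = 50 mm in the rack's frame. Let go on the slope it rolls back; past the crest it runs the last 20 mm or so to the stop by itself and stays.
- seat (a point): Point fixed to the rack where the roller's centre lies when it rests in the trough against the stop: x = 157 mm, y = 0, z = 63 mm in the rack's frame.
- trowel: Loose notched steel trowel lying flat beside the rack, blade 270 x 105 mm along its x, red handle above the blade to 67 mm height; origin at the centre of its underside. Leave alone.
- float: Loose yellow grout float lying flat beside the rack, 240 x 95 mm, handle to 62 mm height; origin at the centre of its underside. It and the trowel may change sides. Leave alone.
- nippers: Loose tile nippers with blue handles lying flat beyond the stop, about 175 mm long along their x and 76 mm wide, 18 mm high; origin on the underside near the middle. Leave alone.
- jar: Loose white plastic jar with a blue lid, of wedge spacers standing beyond the stop, 84 mm diameter, 110 mm high; origin at the centre of its underside. Leave alone.

How it is judged:
On the way, in this order (a step that is already met when the one before it is completed fails the run):
1. the roller is half-way up the slope with the fingers against it (x of roller in the frame of rack between 0.05 and 0.125 m and contact force between the fingers and roller above 0.05 N).
2. the roller is over the crest, in the trough against the stop (distance between roller and seat below 0.008 m), for 0.2 s.
At the end, for the whole second after the job is handed in: The roller rests still in the trough against the red stop: its centre within 8 mm of the seat point, its length square to the rack within 0.08 rad, carried by the rack; trowel, float, nippers and jar within 20 mm of where they stood (distance between roller and seat below 0.008 m and angle between the y axis of roller and the y axis of rack, either way round below 0.08 rad and linear speed of roller below 0.02 m/s and contact force between roller and rack above 0.5 N and distance of each of trowel, float, nippers, jar from where it was at the start of the episode below 0.02 m); the robot touches nothing.
It fails at once if the roller ran free on the slope (untouched by the fingers and faster than 0.2 m/s) (x of roller in the frame of rack between 0.01 and 0.115 m and contact force between the fingers and roller below 0.01 N and linear speed of roller above 0.2 m/s).
It fails at once if the roller was lifted off the rack (about 10 mm or more clear of the deck) ((x of roller in the frame of rack below 0.05 m and z of roller in the frame of rack above 0.067 m) or (x of roller in the frame of rack below 0.1 m and z of roller in the frame of rack above 0.074 m) or z of roller in the frame of rack above 0.08 m).
It fails at once if the roller left the rack (z of roller in the frame of rack below 0.04 m or x of roller in the frame of rack below -0.03 m or y of roller in the frame of rack above 0.03 m or y of roller in the frame of rack below -0.03 m).
It fails at once if the trowel, float, nippers or jar was pushed more than 20 mm (distance of any of trowel, float, nippers, jar from where it was at the start of the episode above 0.02 m).
It also fails if it takes over 42 s, if anything falls off the work surface, if the arm or the gripper's body presses on something with over 40 N, if the wrist force passes 120 N, or if a joint passes its speed limit or range.

## Working session

There is one attempt and no reset: what is moved stays moved. The work goes in short steps, Python scripts to look and compute and a shell command to move; the robot and the scene stay as the last step left them, time stands still between calls to the robot, and variables do not carry over. Pictures are saved under pics/ and viewed, at most 10 in all, crops included, and the job is handed in when it is done.

```bash
mkdir -p pics; python3 - <<'E'
from bench import env
import cv2
s=env.observe();print(s['t'],s['tool_pos'],s['tcp_rot'],s['opening'])
for n in("top","scene"):
    m=env.camera_model(n);print(n,m)
    cv2.imwrite(f"pics/{n}0.png",env.capture(n)[:,:,::-1])
E
```

```text
0.0 [0.20542595 0.61604729 0.19676455] [-5.03124973e-01 -3.10083704e+00  3.03217130e-03] 0.08670430730372945
top {'fovy': 57.01098526268081, 'cx': 324.1318908504945, 'cy': 241.41872452265042, 'extrinsics': array([[-0.01019717,  0.9808875 , -0.19430835,  0.46386076],
       [-0.99940581, -0.0163956 , -0.03031846,  0.04117539],
       [-0.0329248 ,  0.19388373,  0.98047185,  0.90028042],
       [ 0.        ,  0.        ,  0.        ,  1.        ]])}
scene {'fovy': 46.36841889168896, 'cx': 326.7304185497389, 'cy': 240.51553779150015, 'extrinsics': array([[-0.69230703, -0.44961213,  0.56441112,  1.28504012],
       [ 0.72155112, -0.44071138,  0.53398263,  0.66726274],
       [ 0.00865733,  0.77693141,  0.62952573,  0.79982494],
       [ 0.        ,  0.        ,  0.        ,  1.        ]])}
```

View pics/top0.png

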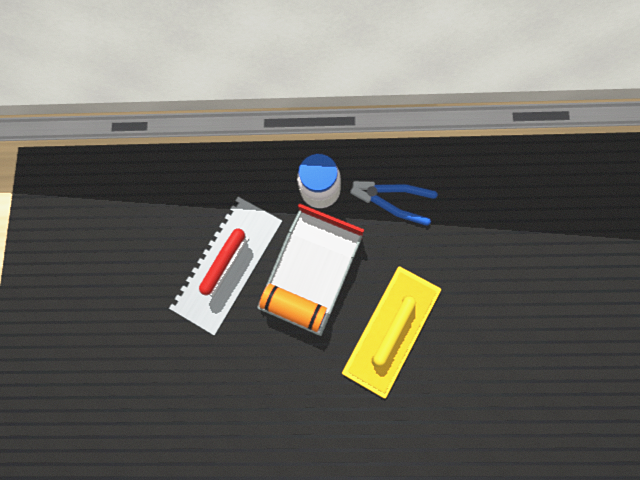

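View pics/scene0.png

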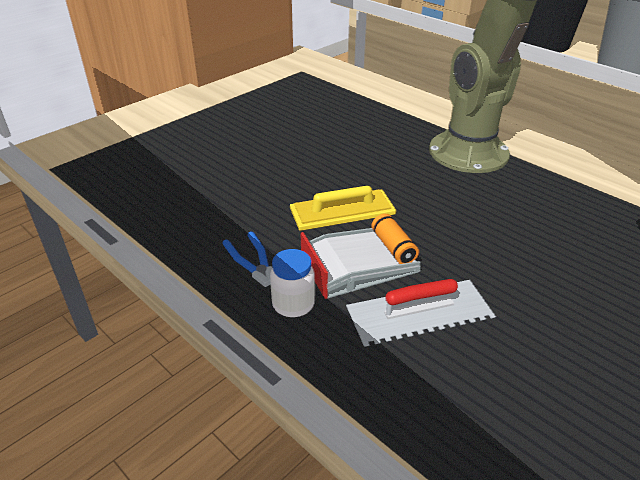

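The top view shows the roller at about (293,308) and the red stop edge running from (300,207) to (363,232). The float is to the right, the trowel to the left, and the jar and nippers are beyond the stop. The scene view agrees with this.

```bash
cat > h.py <<'E'
import numpy as np,cv2
from bench import env
def ray(m,u,v,z):
    f=240/np.tan(np.radians(m['fovy']/2));E=m['extrinsics']
    d=E[:3,:3]@np.array([(u-m['cx'])/f,-(v-m['cy'])/f,-1]);o=E[:3,3]
    return o+d*(z-o[2])/d[2]
def proj(m,p):
    f=240/np.tan(np.radians(m['fovy']/2));E=m['extrinsics']
    c=E[:3,:3].T@(np.asarray(p)-E[:3,3]);return np.array([m['cx']+f*c[0]/-c[2],m['cy']-f*c[1]/-c[2]])
def mask(im,h0,h1,box):
    hsv=cv2.cvtColor(im,cv2.COLOR_BGR2HSV);k=cv2.inRange(hsv,(h0,150,60),(h1,255,255))
    o=np.zeros_like(k);x0,y0,x1,y1=box;o[y0:y1,x0:x1]=k[y0:y1,x0:x1];return o
E
python3 - <<'E'
from h import *
np.set_printoptions(precision=4,suppress=True)
for n,bo,br in(("top",(250,270,340,345),(290,200,370,240)),("scene",(360,205,425,270),(295,228,335,305))):
    m=env.camera_model(n);im=cv2.imread(f"pics/{n}0.png")
    k=mask(im,8,18,bo);r=cv2.minAreaRect(cv2.findNonZero(k));b=cv2.boxPoints(r)
    print(n,'roller rect',r,'c@.05',ray(m,*r[0],.05));
    k=mask(im,0,5,br);p=cv2.findNonZero(k);r2=cv2.minAreaRect(p);print('stop',r2,ray(m,*r2[0],.07));print([ray(m,*q,.072)[:2] for q in cv2.boxPoints(r2)])
    s=sorted([tuple(q) for q in b]);L=(np.array(s[0])+s[1])/2;R=(np.array(s[2])+s[3])/2
    a=ray(m,*L,.05);c=ray(m,*R,.05);d=(a-c)[:2];print('axis',d,np.linalg.norm(d),'yaw',np.degrees(np.arctan2(-d[0],d[1])))
E
```

```text
top roller rect ((291.8362121582031, 306.71551513671875), (65.12799072265625, 25.60475730895996), 23.198591232299805) c@.05 [0.5062 0.1305 0.05  ]
stop ((329.9823913574219, 218.77410888671875), (70.38250732421875, 6.774786949157715), 22.10944938659668) [0.6729 0.0551 0.07  ]
[array([0.6938, 0.1206]), array([0.7064, 0.1157]), array([ 0.6512, -0.0096]), array([ 0.639 , -0.0044])]
axis [0.0499 0.1149] 0.12531374045907287 yaw -23.47861791356043
scene roller rect ((394.780517578125, 238.47561645507812), (57.315773010253906, 24.05076026916504), 51.34019088745117) c@.05 [0.5059 0.1304 0.05  ]
stop ((315.5416259765625, 264.1338806152344), (70.52214050292969, 14.952478408813477), 67.01129150390625) [0.6993 0.0836 0.07  ]
[array([ 0.6649, -0.0112]), array([ 0.6307, -0.0048]), array([0.7328, 0.1704]), array([0.7615, 0.1627])]
axis [-0.0668 -0.1506] 0.1647127972964481 yaw 156.0853443122474
```

```bash
python3 -m creep '[5,-3,-3,0,0.5, 5,-6,-5.6,0,1, 5,-9,-8.4,0,1.5, 5,-12,-11.2,0,2, 5,-15,-14,0,2.5, 5,-18,-16.7,0,3, 5,-21,-19.5,0,3.5, 5,-24,-22.3,0,4, 5,-27,-25,0,4.5, 5,-30,-27.8,0,5, 5,-33,-30.6,0,5.4, 5,-36,-33.4,0,5.4, 5,-38,-35.3,0,5.4, 5,-38.9,-36.1,0,5.4, 5,-38.9,-36.1,0,5.4, 5,-38.9,-36.1,0,5.4]'
cat > st.py <<'E'
from h import *
from scipy.spatial.transform import Rotation as R
s=env.observe();y=np.radians(-23.8);A=np.array([[np.cos(y),np.sin(y)],[-np.sin(y),np.cos(y)]])
T=R.from_rotvec(s['tcp_rot']).as_matrix();p=s['tool_pos']
print('t',s['t'],'rack',A@(p[:2]-[.506,.1305]),'z',p[2],'tool y ang vs rack',np.degrees(np.arctan2(T[1,1],T[0,1]))-66.2,'x',T[:2,0],'z',T[:,2],'F',s['force'],'op',s['opening'])
E
python3 st.py
```

```text
t: 1.7
tool_pos: [0.4597, 0.1528, 0.1976]
tcp_rot: [-0.646, -3.073, -0.001]
force: [0.6, 1.7, 0.5]
opening: 0.0498
grasp_force: 0.0
t 1.7 rack [-0.05140057  0.00169488] z 0.1976123989663144 tool y ang vs rack 0.059779213814152854 x [-0.91537982  0.40259002] z [-8.51427433e-04  6.36940534e-04 -9.99999435e-01] F [0.55091161 1.71864309 0.52641894] op 0.04976913381794175
```

```bash
python3 -m creep '[5,0,-0.2,2,0, 5,0,-0.2,4,0, 5,0,-0.2,6,0, 5,0,-0.2,8,0, 5,0,-0.2,10,0, 5,0,-0.2,11.5,0, 5,0,-0.2,13,0, 5,0,-0.2,14,0, 5,0,-0.2,14.5,0, 5,0,-0.2,15,0, 5,0,-0.2,15,0, 5,0,-0.2,15,0]'; python3 st.py; python3 - <<'E'
from h import *
a=env.capture("wrist");b=env.capture("scene")[150:350,250:500];b=cv2.resize(b,(500,400))
cv2.imwrite("pics/a1.png",np.hstack([cv2.resize(a,(300,225)),b[:225]*0+b[100:325]])[:,:,::-1])
E
```

```text
t: 2.9
tool_pos: [0.46, 0.1496, 0.0483]
tcp_rot: [0.648, 3.073, 0.001]
force: [-0.4, 0.1, -0.2]
opening: 0.0499
grasp_force: 0.0
t 2.9 rack [-0.04979207 -0.00110897] z 0.048311273537040976 tool y ang vs rack -0.0302862168446012 x [-0.914746    0.40402914] z [ 7.08749479e-04  4.47575144e-04 -9.99999649e-01] F [-0.41527736  0.09583378 -0.21709291] op 0.04992182756759549
```

View pics/a1.png

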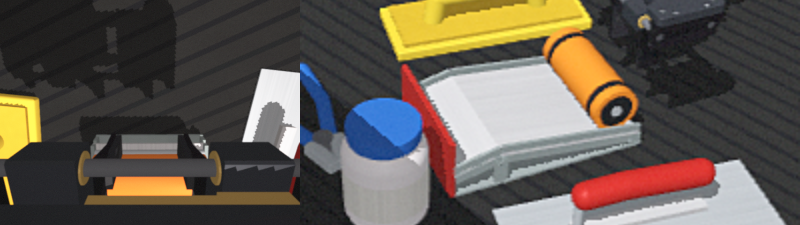

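The wrist and scene views show both fingers lowered behind the roller and clear of the float and trowel. Now I push slowly up the slope.

```bash
python3 -m creep '[5,-0.25,0.1,0,0, 5,-0.5,0.1,0,0, 5,-0.75,0.1,0,0, 5,-1,0.1,0,0, 5,-1.2,0.1,0,0, 5,-1.4,0.1,0,0, 5,-1.6,0.1,-0.02,0, 5,-1.8,0.1,-0.05,0, 5,-2,0.1,-0.08,0, 5,-2.25,0.1,-0.1,0, 5,-2.5,0.1,-0.14,0, 5,-2.75,0.1,-0.18,0, 5,-3,0.1,-0.2,0, 5,-3.25,0.1,-0.25,0, 5,-3.5,0.1,-0.28,0, 5,-3.75,0.1,-0.32,0, 5,-4,0.1,-0.35,0, 5,-4.25,0.1,-0.4,0, 5,-4.5,0.1,-0.43,0, 5,-4.75,0.1,-0.46,0]'; python3 st.py; cat > ro.py <<'E'
from h import *
m=env.camera_model("scene");im=env.capture("scene")[:,:,::-1].copy();k=mask(im,8,18,(300,190,425,270))
r=cv2.minAreaRect(cv2.findNonZero(k));y=np.radians(-23.8);A=np.array([[np.cos(y),np.sin(y)],[-np.sin(y),np.cos(y)]])
x=.05
for i in range(5):
    z=.05+.14*x;q=A@(ray(m,*r[0],z)[:2]-[.506,.1305]);x=min(q[0],.13)
print(r,'roller rack',q)
E
python3 ro.py
```

```text
t: 5.0
tool_pos: [0.5037, 0.131, 0.0525]
tcp_rot: [-0.649, -3.074, -0.0]
force: [-0.2, 0.7, 0.4]
opening: 0.0504
grasp_force: 0.0
t 5.0 rack [-0.00231223 -0.00049581] z 0.05249104959409687 tool y ang vs rack -0.0334341446410491 x [-0.91472403  0.40407914] z [ 8.18847232e-06  6.72310826e-05 -9.99999998e-01] F [-0.23790113  0.71255676  0.3752115 ] op 0.05040860581303383
((394.780517578125, 238.47561645507812), (57.315773010253906, 24.05076026916504), 51.34019088745117) roller rack [-6.18235111e-05 -1.60567249e-04]
```

```bash
python3 - <<'E'
from h import *
a=env.capture("wrist");b=env.capture("scene")[150:330,250:490];t=env.capture("top")[150:360,180:460]
cv2.imwrite("pics/a2.png",np.hstack([cv2.resize(b,(400,300)),cv2.resize(t,(400,300))])[:,:,::-1])
E
```

```text
(no output)
```

View pics/a2.png

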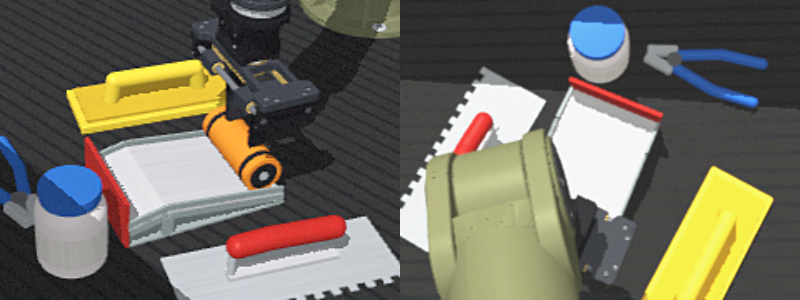

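The roller has not moved: it is still at about (395,240) in the scene view. The gripper looks to be behind or above it, so I'll check where the TCP projects.

```bash
python3 - <<'E'
from h import *
s=env.observe();p=s['tool_pos'];w=env.camera_model("wrist")
a=env.capture("wrist")[:,:,::-1].copy();m=env.camera_model("scene");b=env.capture("scene")[:,:,::-1].copy()
print(w)
def dot(im,q,c):
    q=q.astype(int);cv2.circle(im,(int(q[0]),int(q[1])),3,c,-1);print(q)
for im,M in((a,w),(b,m)):
    dot(im,proj(M,p),(0,255,0));dot(im,proj(M,p+[0,0,.07]),(255,0,255));dot(im,proj(M,[.506,.1305,.05]),(255,255,0))
b=cv2.resize(b[130:330,290:490],(400,400));cv2.imwrite("pics/a3.png",np.hstack([cv2.resize(a,(400,300)),b[:300]]))
E
```

```text
{'fovy': 59.627878215481864, 'cx': 318.9839320001459, 'cy': 240.71066792822194, 'extrinsics': array([[ 4.04601518e-01, -8.76830209e-01, -2.59742944e-01,
         4.31192815e-01],
       [ 9.14492770e-01,  3.87700626e-01,  1.15720342e-01,
         1.61668985e-01],
       [-7.64589973e-04, -2.84353671e-01,  9.58719148e-01,
         2.39433719e-01],
       [ 0.00000000e+00,  0.00000000e+00,  0.00000000e+00,
         1.00000000e+00]])}
[321 286]
[323 371]
[322 289]
[395 237]
[398 210]
[394 238]
```

View pics/a3.png

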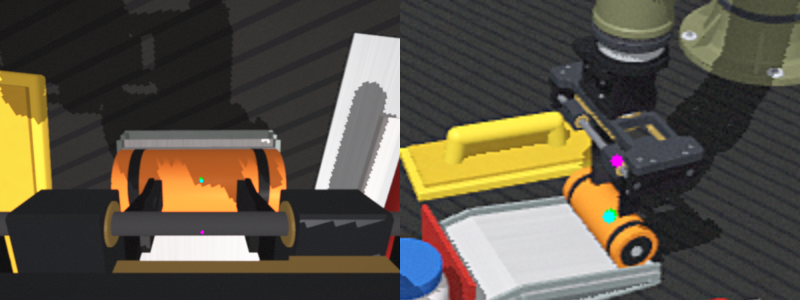

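```bash
python3 - <<'E'
from h import *
a=env.capture("wrist")[200:440,150:490,::-1];b=env.capture("scene")[140:270,340:460,::-1]
cv2.imwrite("pics/a4.png",np.hstack([cv2.resize(a,(420,400)),cv2.resize(b,(370,400),interpolation=cv2.INTER_CUBIC)]))
E
```

```text
(no output)
```

View pics/a4.png

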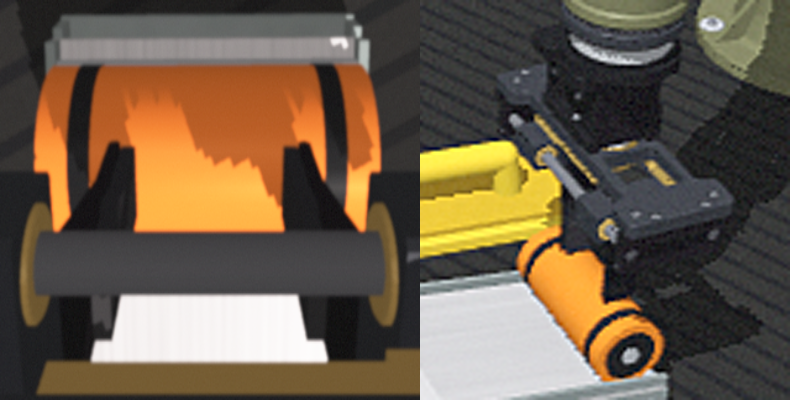

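The close-up shows the fingertips just over the top rear of the roller: the dark finger ends cut into its upper edge in the scene view. The finger gap also looks too close to the wrist camera. At this opening the tips end roughly 25 mm short of the TCP, so I'll back off, go lower and check.

```bash
python3 -m creep '[5,0,0,-0.5,0, 5,0.5,0,-0.7,0, 5,1.5,0,-0.7,0, 5,2.5,0,-0.7,0, 5,3.5,0,-0.7,0, 5,4.5,0,-0.5,0, 5,5,0,0,0, 5,5,0,0.7,0, 5,5,0,1.4,0, 5,5,0,2,0, 5,5,0,2.5,0, 5,5,0,3,0, 5,5,0,3,0]'; python3 st.py; python3 - <<'E'
from h import *
a=env.capture("wrist")[150:440,120:520,::-1];b=env.capture("scene")[140:270,340:460,::-1]
cv2.imwrite("pics/a5.png",np.hstack([cv2.resize(a,(420,400)),cv2.resize(b,(370,400),interpolation=cv2.INTER_CUBIC)]))
E
```

```text
t: 6.7
tool_pos: [0.4574, 0.1508, 0.0216]
tcp_rot: [-0.649, -3.073, 0.002]
force: [-0.1, 0.1, -0.6]
opening: 0.0499
grasp_force: 0.0
t 6.7 rack [-0.05270427 -0.00101238] z 0.02160171853361481 tool y ang vs rack -0.05727741838022382 x [-0.91455514  0.4044605 ] z [-1.19875880e-03 -7.96413302e-04 -9.99998964e-01] F [-0.14929829  0.07392297 -0.58199174] op 0.04992702230220522
```

View pics/a5.png

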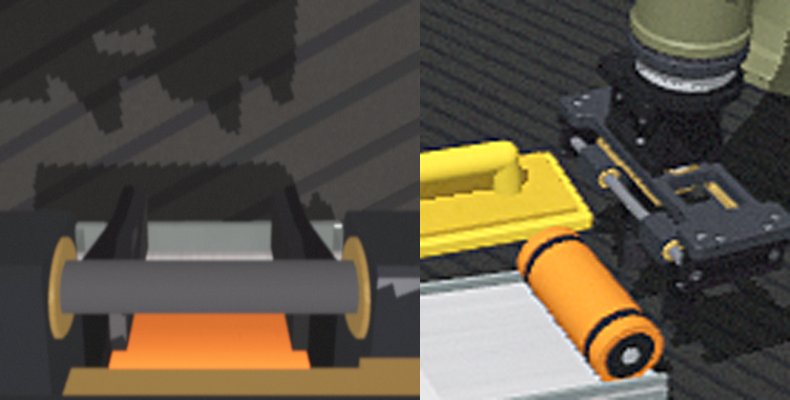

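Both fingers are now behind and below the top of the roller, with the rack's foot visible between them. I'll push a short way and check that the roller follows.

```bash
python3 -m creep '[5,-0.4,0.1,0,0, 5,-0.8,0.1,0,0, 5,-1.1,0.1,0,0, 5,-1.3,0.1,0,0, 5,-1.5,0.1,0,0, 5,-1.7,0.1,0,0, 5,-1.9,0.1,-0.02,0, 5,-2.1,0.1,-0.05,0, 5,-2.3,0.1,-0.08,0, 5,-2.5,0.1,-0.1,0, 5,-2.7,0.1,-0.13,0, 5,-2.9,0.1,-0.16,0, 5,-3.1,0.1,-0.19,0, 5,-3.3,0.1,-0.21,0, 5,-3.5,0.1,-0.24,0]'; python3 st.py;python3 ro.py
```

```text
t: 8.3
tool_pos: [0.4896, 0.1386, 0.0248]
tcp_rot: [-0.647, -3.073, -0.0]
force: [-3.3, 1.3, 2.0]
opening: 0.0499
grasp_force: 1.6
t 8.3 rack [-0.01829547  0.00078834] z 0.024844303038140142 tool y ang vs rack 0.0038199949278663325 x [-0.91498582  0.40348394] z [-1.17291484e-03  5.33806314e-04 -9.99999170e-01] F [-3.29484746  1.31392771  2.03941087] op 0.04985085936603258
((387.1311340332031, 239.557373046875), (57.36052703857422, 24.583084106445312), 50.19443130493164) roller rack [ 0.01850594 -0.00014477]
```

```bash
python3 -m creep '[5,-0.25,0,-0.03,0, 5,-0.5,0,-0.07,0, 5,-0.75,0,-0.1,0, 5,-1,0,-0.14,0, 5,-1.25,0,-0.17,0, 5,-1.5,0,-0.21,0, 5,-1.75,0,-0.25,0, 5,-2,0,-0.28,0, 5,-2.25,0,-0.32,0, 5,-2.5,0,-0.35,0, 5,-2.75,0,-0.39,0, 5,-3,0,-0.42,0, 5,-3.25,0,-0.46,0, 5,-3.5,0,-0.5,0, 5,-3.75,0,-0.53,0, 5,-4,0,-0.56,0, 5,-4.25,0,-0.6,0, 5,-4.5,0,-0.63,0, 5,-4.75,0,-0.67,0, 5,-5,0,-0.7,0]'; python3 st.py;python3 ro.py
```

```text
t: 10.35
tool_pos: [0.5361, 0.1177, 0.0319]
tcp_rot: [0.649, 3.074, 0.0]
force: [-3.0, 2.0, 3.0]
opening: 0.0503
grasp_force: 1.7
t 10.35 rack [0.03270887 0.00048551] z 0.03189362409370271 tool y ang vs rack -0.03540173397563251 x [-0.91471015  0.40411055] z [ 1.84797793e-05  3.69382501e-05 -9.99999999e-01] F [-2.97901414  1.97686208  3.01327348] op 0.05026111531348152
((366.4764709472656, 242.46646118164062), (57.51007843017578, 24.49503517150879), 55.00798416137695) roller rack [ 0.06752186 -0.00014104]
```

```bash
python3 -m creep '[5,-0.25,0,-0.03,0, 5,-0.5,0,-0.07,0, 5,-0.75,0,-0.1,0, 5,-1,0,-0.14,0, 5,-1.25,0,-0.17,0, 5,-1.5,0,-0.21,0, 5,-1.75,0,-0.25,0, 5,-2,0,-0.28,0, 5,-2.25,0,-0.32,0, 5,-2.5,0,-0.35,0, 5,-2.75,0,-0.39,0, 5,-3,0,-0.42,0, 5,-3.25,0,-0.46,0, 5,-3.5,0,-0.5,0, 5,-3.75,0,-0.53,0, 5,-4,0,-0.56,0, 5,-4.25,0,-0.6,0, 5,-4.5,0,-0.63,0, 5,-4.75,0,-0.67,0, 5,-5,0,-0.7,0]'; python3 st.py;python3 ro.py
```

```text
t: 12.4
tool_pos: [0.5819, 0.0975, 0.0389]
tcp_rot: [0.649, 3.074, 0.0]
force: [-2.5, 1.5, 2.6]
opening: 0.0496
grasp_force: 1.7
t 12.4 rack [0.08271844 0.00044901] z 0.038903542262781844 tool y ang vs rack -0.03569183984545532 x [-0.91470811  0.40411518] z [ 4.78906960e-05  6.63616044e-05 -9.99999997e-01] F [-2.45759208  1.45440975  2.59015589] op 0.049645560151371615
((343.9295654296875, 245.89932250976562), (58.08354568481445, 24.57695770263672), 55.00797653198242) roller rack [0.1196279  0.00067892]
```

```bash
python3 -m creep '[5,-0.15,0,-0.02,0, 5,-0.3,0,-0.04,0, 5,-0.45,0,-0.06,0, 5,-0.6,0,-0.08,0, 5,-0.75,0,-0.1,0, 5,-0.9,0,-0.12,0, 5,-1.05,0,-0.14,0, 5,-1.2,0,-0.16,0, 5,-1.35,0,-0.18,0, 5,-1.5,0,-0.18,0, 5,-1.65,0,-0.18,0, 5,-1.8,0,-0.18,0, 5,-1.95,0,-0.18,0, 5,-2.1,0,-0.18,0, 5,-2.3,0,-0.18,0, 5,-2.3,0,-0.18,0, 5,-2.3,0,-0.18,0, 5,-2.3,0,-0.18,0, 5,-2.3,0,-0.18,0]'; python3 st.py; python3 - <<'E'
from h import *
b=env.capture("scene")[140:330,240:460,::-1]
cv2.imwrite("pics/a6.png",cv2.resize(b,(660,570),interpolation=cv2.INTER_CUBIC))
E
python3 ro.py
```

```text
t: 14.35
tool_pos: [0.6027, 0.0883, 0.0407]
tcp_rot: [-0.649, -3.074, -0.0]
force: [-0.4, 0.0, 0.8]
opening: 0.0497
grasp_force: 0.0
t 14.35 rack [0.10544941 0.00042106] z 0.040675528848272295 tool y ang vs rack -0.0345322576728222 x [-0.91471628  0.40409667] z [ 1.30653036e-05  7.11726144e-05 -9.99999997e-01] F [-0.35961165  0.0024407   0.75643621] op 0.049703063964617884
((326.38458251953125, 250.07687377929688), (55.47001647949219, 22.742706298828125), 56.30992889404297) roller rack [0.15884928 0.00123992]
```

View pics/a6.png

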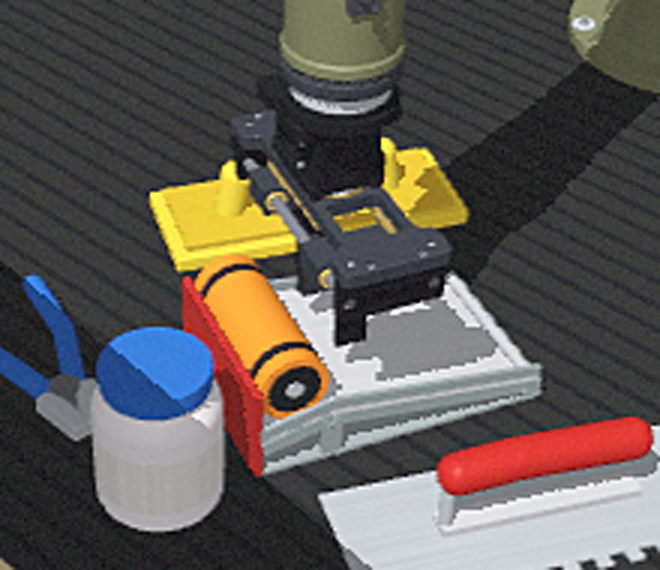

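The roller lies in the trough against the red stop, square to it, with the fingers clear behind. Now I retreat back and up.

```bash
python3 -m creep '[5,0.4,0,-0.1,0, 5,0.8,0,-0.4,0, 5,1.2,0,-1,0, 5,1.6,0,-2,0, 5,2,0,-3.5,0, 5,2,0,-5,0, 5,2,0,-6.5,0, 5,2,0,-8,0, 5,2,0,-9.5,0, 5,2,0,-11,0, 5,2,0,-12,0, 5,2,0,-12,0, 5,2,0,-12,0, 5,2,0,-12,0]'; python3 st.py; python3 ro.py; python3 - <<'E'
from h import *
b=env.capture("scene")[:,:,::-1]
cv2.imwrite("pics/a7.png",b)
E
```

```text
t: 15.85
tool_pos: [0.5838, 0.0963, 0.1597]
tcp_rot: [-0.648, -3.072, 0.001]
force: [0.2, 0.0, 0.1]
opening: 0.0504
grasp_force: 0.0
t 15.85 rack [8.49743778e-02 9.69148576e-05] z 0.15971904145032392 tool y ang vs rack -0.03442290331523168 x [-0.91471581  0.40409582] z [-1.56708859e-03 -4.67596437e-04 -9.99998663e-01] F [0.20583526 0.04028154 0.07564892] op 0.05041019160106197
((352.2181091308594, 235.2210693359375), (54.74584197998047, 83.0720443725586), 60.64224624633789) roller rack [ 0.08665232 -0.03037427]
```

View pics/a7.png

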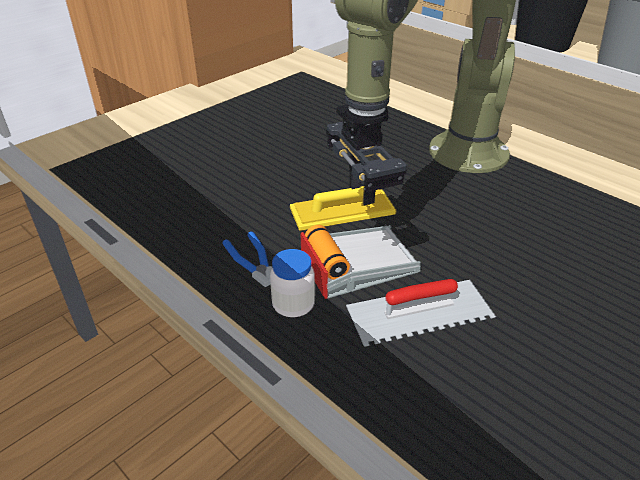

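The roller rests against the stop at about (327,252), everything else is where it was, and the robot is clear. The last roller estimate was off because the mask also caught gripper or float pixels.

```bash
python3 -c "
from bench import env
print(env.hand_in())"
```

```text
the job is handed in; nothing more can be done
None
```

I pushed the roller over the crest into the trough, where it lies square against the red stop with the tools and jar undisturbed and the robot clear; the job is handed in, but no verdict came back.

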